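# Turn a freshly coated restored tile over by its edges

### The job

Turn the freshly coated tile over so that its back can be treated next: swing the magnifier lamp round towards the back of the bench until no part of it hangs over the tile's board, stand the tile on its short end in a free place of the drying rack, let go and change your hold, then lay it face down on its four cones again, centred and in line with the board. The coating on both faces is still soft, so hold the tile by its edges only, never by a face; set it down gently, swing the lamp without slamming it, and leave everything else where it is.

Things in the scene. Friction and masses are not known exactly. Their poses are not given: they have to be found in the camera images.
- tile: flat rigid tile 140 x 62 x 10 mm, 0.2 kg: bare clay rim 6 mm thick all round; on both sides a coated face 2 mm proud that ends 5 mm short of the edges. Origin at its centre; x along the 140 mm, y across the 62 mm, z out of the front (dark grey, white fills, ochre dots, red lines). Starts front up on the cones, within 4 mm and 7 degrees of the board's middle and x
- tile_front: the coated front face of the tile (part of it), 130 x 52 mm, dark grey; same frame as tile
- tile_back: the coated back face of the tile (part of it), 130 x 52 mm, pale buff with shallow grooves; same frame as tile
- board: fixed plywood board 200 x 120 x 8 mm with four yellow cones; origin at the centre of its underside, x along the 200 mm length, z up. The cones stand at x = +-42, y = +-15 mm, 32 mm wide at the foot; their 7 mm wide flat tips are 48 mm above the table, so the centre of the tile lying on them is at 53 mm
- rack: fixed wooden drying rack 175 x 120 mm; origin centre of underside, x along the row of places, z up. Two rows (y = +-20 mm) of upright round-topped dowels, 13 mm thick, at x = +-14, +-42, +-70 mm, tops 58 mm above the table. Plates stand between them on end, faces square to x, on rails 12 mm above the table, so the standing tile's centre is at 82 mm; let go, it may lean 8 degrees
- sample_a: loose tall reddish clay sample plate 8 x 44 x 110 mm standing in the rack, in the place at x = -56 or at x = 28 mm (the shorter sample is in the other); origin at the centre of its lower end
- sample_b: loose short buff sample plate 8 x 44 x 60 mm standing in the rack; origin at the centre of its lower end
- lamp: fixed magnifier lamp stand: 150 mm square foot 24 mm high, column 24 mm thick, 320 mm high; origin at the centre of its underside, on the column's axis
- boom (a joint): swing of the lamp's boom about the column, rad: 0 when the boom points along +y of lamp (across the bench, over the tile's board), growing as it swings towards +x, to the back of the bench; range -0.35 to 1.25. Stiff enough (0.25 N m) to stay where it is left; push it from the side
- lamp_pivot (a point): on the column's axis, at the height of the boom's middle, 270 mm above the table. The boom is a white bar 20 x 20 mm that runs level from here 300 mm outwards; its hub is 42 mm wide
- lamp_lens (a point): centre of the round lamp head at the boom's end, 400 mm from the column's axis; the head is 176 mm wide and spans 195 to 229 mm above the table
- sherd_a: loose dark grey sherd, about 100 x 70 mm, 12 mm thick, lying flat; origin at its centre on the table
- sherd_b: loose grey-brown sherd, about 80 x 70 mm, 11 mm thick, lying flat; origin at its centre on the table
- spatula: loose spatula about 190 mm long lying on the table; origin at its middle
- bowl: loose small grey bowl, 124 mm wide, 50 mm high; origin at the centre of its underside
- bottle: loose amber bottle, 64 mm wide, 140 mm high; origin at the centre of its underside
- brushes: loose white jar, 80 mm wide, 100 mm high, with brushes that reach 195 mm; origin at the centre of its underside
- rack_place0 (a point): middle of the rack's free place at x = 0, on the rails (12 mm above the table). The five places, 15 mm wide, lie at rack x = -56, -28, 0, 28, 56 mm; -28, 0 and 56 are free, the samples stand in the other two
Mind the look-alikes: they are no part of the job. What is shaped like the tile but blue is not meant.

How it is judged:
By the outcome, as a careful person would: the job done as asked, in the order asked, and still so for the second after the job is handed in, with the robot touching nothing.
It also fails if it takes over 72 s, if anything falls off the work surface, if the arm or the gripper's body presses on something with over 40 N, if the wrist force passes 120 N, or if a joint passes its speed limit or range.

### The arm

A 7-joint arm with a two-finger parallel gripper is mounted at the origin on the work surface. World frame = base frame: x ahead of the robot, y to its left, z up, the work surface at z = 0. Lengths are in mm, angles in rad, forces in N, time in s.
With the tool pointing down it reaches from about 425 to 925 mm from the base axis. Payload 6.8 kg.
Tool frame: the origin (TCP) lies midway between the tips of the shut fingers; the grasp point (between the pads) lies env.pinch_z behind it (env.pinch_z is the distance from the TCP to the grasp point, in mm); z points along the fingers, y is the line along which they close (so a half turn about z gives the same grasp; the last joint's range is limited). The gripper opens to 85 mm and grips with 20 to 120 N. Pads are 22 mm wide; open, the fingers measure 114 mm over their backs; the gripper's body (76 mm by 85 mm) begins 54 mm behind the grasp point. The pads swing forward as they close: fully open they stand 13 mm farther back than shut.
Start: joints at [-1.281, 0.477, 0.022, 1.555, -0.011, 1.109, -0.083], TCP at [261.487, 622.312, 231.308] pointing down, gripper open.
Joint ranges: [-2.96, 2.96], [-0.34, 2.1], [-1.41, 1.46], [0.24, 2.44], [-1.37, 4.51], [0.17, 1.92], [-2.96, 2.96]. Speed limits (rad/s): [2.39, 2.39, 3.14, 3.14, 3.14, 3.14, 3.14].

### API

Orientations are given as a unit quaternion [w, x, y, z].
In Python, from plant import env gives the robot as it stands.
- The arm moves only by the shell command python3 -m creep 'ROWS'. ROWS is a JSON object of lists of equal length, an entry for each row: "linear": the shift along the tool's x, y, z scaled (see below), a list of three; "rot": the turn, a rotation vector about the tool's x, y, z scaled (see below), a list of three; "fingers": the closure, from -1 (fully open) to 1 (shut). In form: {"linear": [[tx, ty, tz], ...], "rot": [[ax, ay, az], ...], "fingers": [fingers, ...]}. A call has 1 to 5 rows; each row is the pose to reach, as a shift and turn from the pose commanded when the call began, along the tool's axes at that moment; what a row does not reach only later rows make up. The controller multiplies each number of a shift by 0.12 m and each number of a turn by 90 degrees. A row lasts 1/12 s, in which the tool goes at most 41.7 mm and 7.16 degrees, less where a joint would pass 70% of its speed; a pose out of reach is approached as far as the arm can. A call with a number of a shift or a turn outside -1 to 1 is refused whole. A call with a gripper value outside its range is refused whole. The fingers move at their own pace and stop on an object; the grip force is fixed at half the most. Time passes only in rows, so rows that repeat a pose let the fingers close. It gives the time, the measured TCP pose, the force, the opening and the grip force at its end, in the units of the state.
- env.get_obs(): the state, without advancing time (a new reading comes with each control period).
- env.grab_frame(name): name is "scene" or "top" or "wrist"; returns a dict with "image" (400x640x3 uint8, blue, green, red), "depth" (400x640 float32, mm along the optical axis (not along the pixel's ray), 0 where there is no reading), "K" (3x3 intrinsics, pixels), "rvec" (rotation vector, rad) and "tvec" (3), from world to camera coordinates, as OpenCV has them. Camera axes: x right, y down, z forward; pixel columns grow to the right and rows downward; lengths in mm; the calibration is good to about 2 mm. A picture is of the moment at which its call begins.
- env.sign_off(): hands the job in; it is judged then, once.
Trained networks look in the newest picture that a camera, given by its name, has taken for a name from the list of things; names that differ only in an ending like _2 or _b are one class to them, and where a whole thing is asked for, a point or a joint stands for the part that bears it (a point fixed in the world has none). Each returns a list of dicts, best first, with "p" (0 to 1); they miss things now and then, are a little off and sometimes report something else, mostly with a low value. They report only what shows in the picture. A call takes as long as a camera call. They do not tell look-alikes from the thing itself.
- env.search_frame(camera, thing): "uv" ([column, row] in pixels, amid what is visible of it).
- env.silhouettes(camera, thing): "mask" (400x640 bool, what is visible of it) and "uv" ([column, row] in pixels, amid what is visible of it).
- env.mark_of(camera, thing): "uv" ([column, row] in pixels: a listed point, or the origin of a listed thing).
The state is a dict: "t": time; "qpos": joint angles; "joint_vel": joint speeds; "joint_torque": joint torques, N m; "eef_pos": TCP position; "tool_rot": TCP orientation; "ft_force": force on the tool from outside, world axes, zero at the start; "moment": the same for the moment, N m; "finger_gap": opening from 0.0 (shut) to 1.0 (fully open); "grasp_force": force on a finger pad.
Only numpy, scipy, OpenCV 4.12 (cv2) and the standard library are available. Lean on these libraries where they do the work, as an engineer would, in place of code of your own. Each camera call takes 0.05 s, during which the arm holds its last target. There are 200 camera calls.

## Working session

There is one attempt and no reset: what is moved stays moved. The work goes in short steps, Python scripts to look and compute and a shell command to move; the robot and the scene stay as the last step left them, time stands still between calls to the robot, and variables do not carry over. Pictures are saved under pics/ and viewed, at most 10 in all, crops included, and the job is handed in when it is done.

```bash
ls; mkdir -p pics
cat > h.py <<'E'
import numpy as np, cv2
from scipy.spatial.transform import Rotation as R
from plant import env
def cam(n):
    f=env.grab_frame(n); f['R']=cv2.Rodrigues(np.array(f['rvec'],float))[0]; f['t']=np.array(f['tvec'],float).ravel(); return f
def ray(f,uv,z):
    d=f['R'].T@np.linalg.inv(f['K'])@np.array([uv[0],uv[1],1.]); c=-f['R'].T@f['t']; return c+d*(z-c[2])/d[2]
def proj(f,p):
    return cv2.projectPoints(np.atleast_2d(np.array(p,float)),np.array(f['rvec'],float),f['t'],f['K'],None)[0].reshape(-1,2)
def cloud(f):
    v,u=np.mgrid[:400,:640]; d=f['depth']; pc=np.stack([u,v,np.ones_like(u)],-1)@np.linalg.inv(f['K']).T*d[...,None]
    return (pc-f['t'])@f['R']
E
python3 - <<'E'
from h import *
print(env.pinch_z); o=env.get_obs(); print({k:np.round(v,3) for k,v in o.items()})
for c in ['scene','top']:
    f=cam(c); cv2.imwrite(f'pics/{c}0.png',f['image']); P=cloud(f)
    print(c,'campos',np.round(-f['R'].T@f['t']))
    for n in ['tile','board','rack','sample_a','sample_b','lamp','boom','lamp_pivot','lamp_lens','rack_place0','bottle','brushes','bowl']:
        print(n,[(np.round(m['uv']),round(m['p'],2),np.round(P[int(m['uv'][1]),int(m['uv'][0])])) for m in env.mark_of(c,n)[:3]] if n!='boom' else '')
E
```

```text
pics
18.700000000000003
{'t': np.float64(0.0), 'qpos': array([-1.281,  0.478,  0.022,  1.556, -0.012,  1.109, -0.083]), 'joint_vel': array([-0.001,  0.   ,  0.001,  0.   ,  0.001, -0.   , -0.001]), 'joint_torque': array([-1.0000e-03, -5.9645e+01,  1.6080e+00, -2.8119e+01,  1.3000e-02,
        1.0000e-02,  0.0000e+00]), 'eef_pos': array([261.267, 621.765, 230.365]), 'tool_rot': array([-0.   ,  0.198,  0.98 , -0.001]), 'ft_force': array([-0.391,  0.769, -0.187]), 'moment': array([-0.024, -0.002,  0.025]), 'grasp_force': np.float64(0.0), 'finger_gap': np.float64(1.001)}
scene campos [1154.  800. 1070.]
tile [(array([355., 212.]), 0.86, array([365.,  17.,  10.])), (array([308., 216.]), 0.85, array([551., -45.,  59.]))]
board [(array([308., 227.]), 0.96, array([589.,   6.,  59.])), (array([310., 218.]), 0.48, array([555., -33.,  55.]))]
rack [(array([369., 265.]), 0.98, array([530., 266.,  45.])), (array([308., 229.]), 0.54, array([594.,   6.,  52.])), (array([373., 271.]), 0.45, array([529., 286.,  32.]))]
sample_a [(array([352., 255.]), 0.72, array([534., 190.,  35.])), (array([373., 27
[... 1255 characters left out ...]
 74.]))]
lamp [(array([437., 212.]), 0.77, array([ 518., -443.,   34.])), (array([246., 212.]), 0.28, array([514., 248.,   4.]))]
boom 
lamp_pivot [(array([465., 200.]), 0.59, array([ 525., -442.,  292.]))]
lamp_lens [(array([331., 180.]), 0.79, array([597., -55., 211.]))]
rack_place0 [(array([246., 213.]), 0.65, array([507., 252.,   3.])), (array([332., 182.]), 0.54, array([587., -58., 214.]))]
bottle [(array([243., 155.]), 0.82, array([706., 257.,  77.])), (array([302., 154.]), 0.6, array([730.,  46.,  16.]))]
brushes [(array([272., 140.]), 0.93, array([774., 156.,  43.]))]
bowl [(array([218., 262.]), 0.75, array([327., 343.,  -4.])), (array([322., 203.]), 0.61, array([522., -27., 225.]))]
```

View pics/scene0.png

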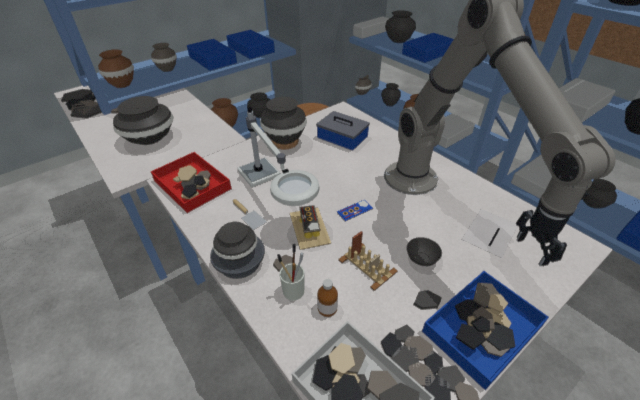

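View pics/top0.png

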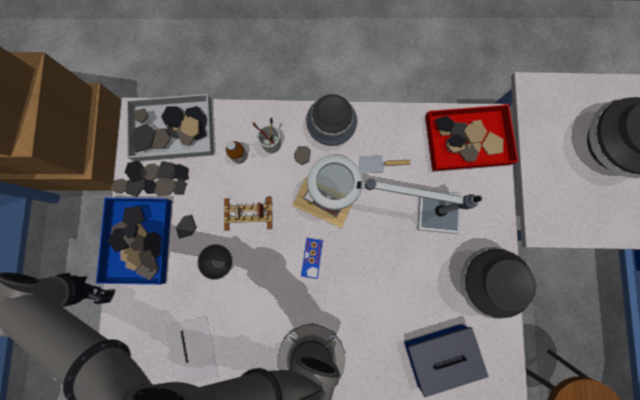

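The scene shows two tile-like things. The blue one lies flat on the table at scene (355,212) / top (313,257). The dark one is on the yellow-coned board under the lamp head, at scene (309,213) / top (322,203). Only the dark one on cones fits the description. I'll move towards the rack, turning the tool on the way, and look with the wrist camera.

```bash
python3 -m creep '{"linear":[[-1,-0.85,-0.2],[-1,-0.85,-0.2],[-1,-0.85,-0.2],[-1,-0.85,-0.2],[-1,-0.85,-0.2]],"rot":[[0,0,0.08],[0,0,0.16],[0,0,0.24],[0,0,0.32],[0,0,0.37]],"fingers":[1,1,1,1,1]}'
python3 -m creep '{"linear":[[-1,-0.12,-0.2],[-1,-0.12,-0.2],[-1,-0.12,-0.2],[-1,-0.12,-0.2],[-1,-0.12,-0.2]],"rot":[[0,0,0.08],[0,0,0.16],[0,0,0.24],[0,0,0.32],[0,0,0.37]],"fingers":[1,1,1,1,1]}'
python3 -m creep '{"linear":[[-0.3,0.18,-0.1],[-0.6,0.35,-0.2],[-1,0.53,-0.2],[-1,0.53,-0.2]],"rot":[[0,0,0],[0,0,0],[0,0,0],[0,0,0]],"fingers":[1,1,1,1]}'
cat >> h.py <<'E'
def to(p,Rt):
    "tool-frame shift and turn, in creep units, from the measured pose"
    o=env.get_obs(); q=o['tool_rot']; Rc=R.from_quat([q[1],q[2],q[3],q[0]])
    return np.round(Rc.inv().apply(np.array(p)-o['eef_pos'])/120,3), np.round((Rc.inv()*Rt).as_rotvec()/(np.pi/2),3)
def tool(yaw,lean):
    "tool y at world yaw (deg), tool z leaning lean deg from down about tool y (positive: towards +tool x side)"
    a=np.deg2rad(yaw); b=np.deg2rad(lean); y=np.array([np.cos(a),np.sin(a),0]); x0=np.array([-np.sin(a),np.cos(a),0])
    z=np.cos(b)*np.array([0,0,-1])+np.sin(b)*x0; return R.from_matrix(np.stack([np.cross(y,z),y,z],1))
def st():
    o=env.get_obs(); print('t',round(o['t'],2),'p',np.round(o['eef_pos'],1),'q',np.round(o['qpos'],2),'F',np.round(o['ft_force'],1),'gap',round(float(o['finger_gap']),3),'g',round(float(o['grasp_force']),1))
E
python3 - <<'E'
from h import *
st(); f=cam('wrist'); cv2.imwrite('pics/w1.png',f['image']); print(np.round(-f['R'].T@f['t']),np.round(f['K'][0,0]),np.round(f['R'],2).tolist())
print('to rack view',to([450,250,300],tool(0,0)))
E
```

```text
t: 1.72
eef_pos: [338.6, 474.7, 256.9]
tool_rot: [0.002, 0.478, 0.879, 0.0]
ft_force: [0.9, -0.6, -0.5]
finger_gap: 0.3
grasp_force: 0.0
t: 2.13
eef_pos: [389.7, 371.5, 280.4]
tool_rot: [-0.0, 0.708, 0.707, 0.001]
ft_force: [0.1, 1.5, -0.6]
finger_gap: -0.006
grasp_force: 0.0
t: 2.47
eef_pos: [455.7, 248.7, 304.6]
tool_rot: [0.001, 0.706, 0.708, 0.001]
ft_force: [0.4, -1.5, -0.5]
finger_gap: -0.002
grasp_force: 0.0
t 2.47 p [455.7 248.7 304.6] q [-0.98  0.15  0.41  1.86 -0.06  1.15 -0.55] F [ 0.4 -1.5 -0.5] gap -0.002 g 0.0
[455. 320. 447.] 326.0 [[1.0, 0.0, 0.0], [0.0, -0.96, 0.28], [0.0, -0.28, -0.96]]
to rack view (array([ 0.017, -0.048,  0.036]), array([0.001, 0.   , 0.001]))
```

View pics/w1.png

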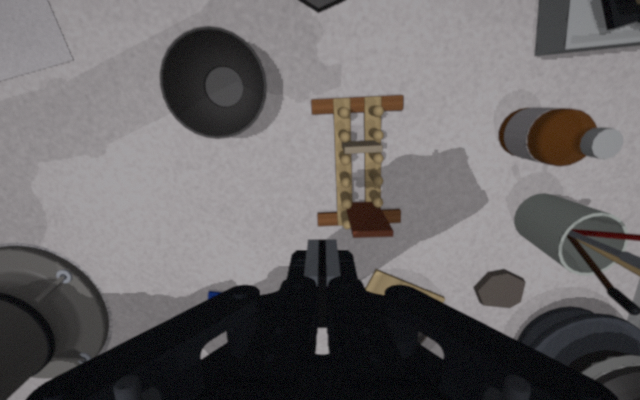

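The rack is at (360,165) in the wrist view. The tall red sample stands at its lower (-y) end at (370,218), so that end is rack -x. The short sample is at (362,147), so places 56, 0 and -28 are free. Next I fit the rack's pose from the dowel depth and measure the lamp.

Run:
```python
from h import *
from scipy.optimize import least_squares
f=cam('wrist'); P=cloud(f); m=env.silhouettes('wrist','rack'); M=m[0]['mask']; print(m[0]['p'],M.sum())
D=np.array([[x,y] for x in(-70,-42,-14,14,42,70) for y in(-20,20)],float)
Q=P[:,100:][ (P[:,100:,2]>47)&(P[:,100:,2]<64)&cv2.dilate(M.astype(np.uint8),np.ones((5,5)))[:,100:].astype(bool)&(f['depth'][:,100:]>0)]
print(len(Q),Q.mean(0),np.percentile(Q[:,2],[50,95,99]))
def tr(p): c,s=np.cos(p[2]),np.sin(p[2]); return D@np.array([[c,s],[-s,c]])+p[:2]
def res(p):
    d=np.linalg.norm(Q[:,None,:2]-tr(p)[None],axis=2); return np.minimum(d.min(1),15)
best=min((least_squares(res,[Q[:,0].mean()+a,Q[:,1].mean()+b,np.pi/2+c],loss='soft_l1',f_scale=3) for a in(-4,4) for b in(-10,0,10) for c in(-.1,.1)),key=lambda r:r.cost)
p=best.x; print('rack',p, np.rad2deg(p[2]),'rms',np.sqrt((best.fun**2).mean()))
bg=f['image'].copy()
for u in proj(f,np.c_[tr(p),np.full(12,58)]): cv2.circle(bg,tuple(int(i) for i in u),2,(0,255,0),-1)
c,s=np.cos(p[2]),np.sin(p[2])
for x in(-56,-28,0,28,56): u=proj(f,[p[0]+c*x,p[1]+s*x,12])[0]; cv2.circle(bg,tuple(int(i) for i in u),2,(0,0,255),-1)
cv2.imwrite('pics/rackfit.png',cv2.resize(bg[80:250,290:430],None,fx=4,fy=3.5,interpolation=cv2.INTER_CUBIC)[:600])
for w in('rack','rack_place0'): r=[x for x in env.mark_of('wrist',w)][:1]; print(w,[(x['uv'],x['p'],ray(f,x['uv'],0 if w=='rack' else 12)) for x in r])
# lamp
for cn in('scene','top'):
    g=cam(cn); P=cloud(g)
    for n,z in(('lamp_pivot',270),('lamp_lens',212)):
        r=env.mark_of(cn,n); print(cn,n,[(np.round(x['uv'],1),round(x['p'],2),np.round(ray(g,x['uv'],z),1)) for x in r[:1]])
    r=env.silhouettes(cn,'boom')
    if r:
        Mb=r[0]['mask']; B=P[Mb&(P[...,2]>255)&(P[...,2]<300)]; H=P[Mb&(P[...,2]>190)&(P[...,2]<235)]
        print(cn,'boom',r[0]['p'],len(B),B.min(0).round(),B.max(0).round(),'fit',np.polyfit(B[:,1],B[:,0],1), 'head',len(H),H.min(0).round(),H.max(0).round())
```

```text
0.56 4931
1055 [503.20746485 252.76373502  55.58889449] [56.13460838 58.62212968 59.51952569]
rack [504.61125188 243.62089228   1.61973669] 92.80407615191241 rms 4.915409964778929
rack [([357.5, 162.8], 0.64, array([506.45806216, 241.26794056,   0.        ]))]
rack_place0 [([359.1, 165.1], 0.71, array([507.36556736, 240.23248715,  12.        ]))]
scene lamp_pivot [(array([251.6, 122.6]), 0.59, array([ 527.5, -453.6,  270. ]))]
scene lamp_lens [(array([294.3, 186.7]), 0.84, array([592.7, -62.6, 212. ]))]
scene boom 0.91 411 [ 508. -473.  255.] [ 590. -149.  296.] fit [1.51293239e-01 6.01971379e+02] head 1406 [ 507. -163.  191.] [679.  24. 235.]
top lamp_pivot [(array([467.2, 203.7]), 0.74, array([ 517.5, -457.8,  270. ]))]
top lamp_lens [(array([331.7, 182. ]), 0.74, array([587.5, -57.4, 212. ]))]
top boom 0.67 900 [ 503. -473.  255.] [ 585. -154.  300.] fit [1.72232880e-01 6.00034822e+02] head 2379 [ 502. -160.  201.] [674.  20. 235.]
```

View pics/rackfit.png

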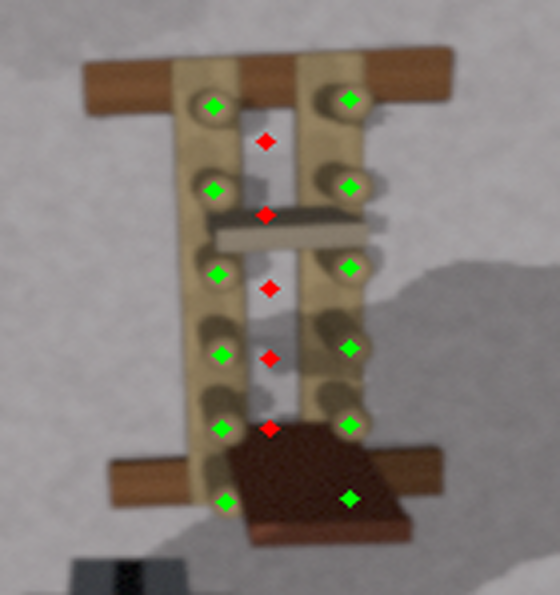

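The fit sits on the dowel tops: rack at about (505, 244), yaw 92.8°. The lamp pivot is at about (522,-455) and the boom at 0.17 rad, with a pivot-to-lens length of 401, which matches. I'll go to the near side of the boom.

```bash
python3 -m creep '{"linear":[[-0.34,0.02,0],[-0.68,0.02,0],[-1,0.02,0]],"rot":[[0,0,0],[0,0,0],[0,0,0]],"fingers":[1,1,1]}' >/dev/null
python3 -m creep '{"linear":[[-0.34,0.02,0],[-0.68,0.02,0],[-1,0.02,0]],"rot":[[0,0,0],[0,0,0],[0,0,0]],"fingers":[1,1,1]}' >/dev/null
python3 -m creep '{"linear":[[-0.34,0.02,0],[-0.68,0.02,0],[-1,0.02,0]],"rot":[[0,0,0],[0,0,0],[0,0,0]],"fingers":[1,1,1]}' >/dev/null
python3 -m creep '{"linear":[[-0.34,0.02,0],[-0.68,0.02,0],[-1,0.02,0]],"rot":[[0,0,0],[0,0,0],[0,0,0]],"fingers":[1,1,1]}'
python3 -m creep '{"linear":[[-0.1,0.1,0.15],[-0.15,0.2,0.35],[-0.15,0.25,0.45],[-0.15,0.25,0.45]],"rot":[[0,0,0],[0,0,0],[0,0,0],[0,0,0]],"fingers":[1,1,1,1]}'
python3 - <<'E'
from h import *
st(); print(to([510,-250,248],tool(0,0)))
E
```

```text
t: 4.12
eef_pos: [466.9, -227.1, 303.6]
tool_rot: [0.0, 0.703, 0.711, 0.0]
ft_force: [0.9, 0.2, -0.4]
finger_gap: 0.003
grasp_force: 0.0
t: 4.45
eef_pos: [497.0, -242.1, 246.5]
tool_rot: [-0.002, 0.703, 0.711, -0.002]
ft_force: [-0.2, 0.4, 0.1]
finger_gap: -0.001
grasp_force: 0.0
t 4.45 p [ 497.  -242.1  246.5] q [-0.29  0.33  0.79  1.87 -0.26  1.06  0.62] F [-0.2  0.4  0.1] gap -0.001 g 0.0
(array([-0.067,  0.108, -0.013]), array([-0.003, -0.   ,  0.007]))
```

```bash
python3 -m creep '{"linear":[[0,0.06,0],[0,0.12,0],[0,0.18,0],[0,0.24,0],[0,0.3,0]],"rot":[[0,0,0],[0,0,0],[0,0,0],[0,0,0],[0,0,0]],"fingers":[1,1,1,1,1]}' | grep -E "pos|force"
python3 -m creep '{"linear":[[-0.01,0.07,0],[-0.02,0.15,0],[-0.04,0.23,0],[-0.05,0.31,0],[-0.07,0.4,0]],"rot":[[0,0,0],[0,0,0],[0,0,0],[0,0,0],[0,0,0]],"fingers":[1,1,1,1,1]}' | grep -E "pos|force"
python3 - <<'E'
from h import *
st(); g=cam('top'); print([(np.round(ray(g,x['uv'],212)),round(x['p'],2)) for x in env.mark_of('top','lamp_lens')[:1]])
E
```

```text
eef_pos: [534.6, -242.0, 250.1]
ft_force: [0.9, -0.5, 0.6]
grasp_force: 0.0
eef_pos: [582.0, -250.6, 249.1]
ft_force: [-1.6, -0.2, -0.2]
grasp_force: 0.8
t 5.28 p [ 582.  -250.6  249.1] q [-0.22  0.48  0.75  1.68 -0.35  1.13  0.63] F [-1.6 -0.2 -0.2] gap 0.004 g 0.8
[(array([684., -83., 212.]), 0.9)]
```

```bash
python3 -m creep '{"linear":[[-0.02,0.07,0],[-0.05,0.14,0],[-0.08,0.2,0],[-0.11,0.26,0],[-0.14,0.32,0]],"rot":[[0,0,0],[0,0,0],[0,0,0],[0,0,0],[0,0,0]],"fingers":[1,1,1,1,1]}' | grep -E "pos|force"
python3 -m creep '{"linear":[[-0.035,0.06,0],[-0.07,0.12,0],[-0.11,0.18,0],[-0.15,0.24,0],[-0.2,0.3,0]],"rot":[[0,0,0],[0,0,0],[0,0,0],[0,0,0],[0,0,0]],"fingers":[1,1,1,1,1]}' | grep -E "pos|force"
python3 -m creep '{"linear":[[-0.06,0.06,0],[-0.12,0.12,0],[-0.18,0.18,0],[-0.23,0.23,0],[-0.26,0.26,0]],"rot":[[0,0,0],[0,0,0],[0,0,0],[0,0,0],[0,0,0]],"fingers":[1,1,1,1,1]}' | grep -E "pos|force"
python3 - <<'E'
from h import *
st(); g=cam('top'); print([(np.round(ray(g,x['uv'],212)),round(x['p'],2)) for x in env.mark_of('top','lamp_lens')[:1]])
E
```

```text
eef_pos: [620.5, -267.0, 249.1]
ft_force: [-1.7, -0.5, -0.2]
grasp_force: 0.8
eef_pos: [656.9, -290.5, 249.2]
ft_force: [-1.1, -0.9, -0.8]
grasp_force: 0.8
eef_pos: [688.9, -322.0, 249.2]
ft_force: [-0.3, -0.6, -0.3]
grasp_force: 0.0
t 6.63 p [ 688.9 -322.   249.2] q [-0.04  0.7   0.7   1.33 -0.45  1.27  0.68] F [-0.3 -0.6 -0.3] gap 0.0 g 0.0
[(array([ 851., -234.,  212.]), 0.64)]
```

The lamp is now at about 0.98 rad, head centre (851,-234), well off the board. I'll go and look at the tile from above.

```bash
python3 -m creep '{"linear":[[0.15,-0.1,0],[0.45,-0.25,0],[0.8,-0.45,-0.05],[0.83,-0.45,-0.05]],"rot":[[0,0,0],[0,0,0],[0,0,0],[0,0,0]],"fingers":[0,-1,-1,-1]}' >/dev/null
python3 -m creep '{"linear":[[0.3,-0.17,0],[0.6,-0.34,0],[0.83,-0.45,-0.05]],"rot":[[0,0,0],[0,0,0],[0,0,0]],"fingers":[-1,-1,-1]}' >/dev/null
python3 -m creep '{"linear":[[0.3,-0.17,0],[0.6,-0.34,0],[0.83,-0.45,-0.05],[0.83,-0.45,-0.05]],"rot":[[0,0,0],[0,0,0],[0,0,0],[0,0,0]],"fingers":[-1,-1,-1,-1]}'
cat > board.py <<'E'
from h import *
import sys
st(); f=cam('wrist'); P=cloud(f); cv2.imwrite(f'pics/{sys.argv[1]}.png',f['image'])
def rect(n,zl,zh,z):
    r=env.silhouettes('wrist',n)
    for k in r[:2]:
        m=k['mask']; d=(P[...,2]>zl)&(P[...,2]<zh)&m; Q=P[d]
        if len(Q)<50: print(n,k['p'],'few',len(Q),m.sum(),k['uv']); continue
        mm=d.astype(np.uint8); cs=max(cv2.findContours(cv2.morphologyEx(mm,cv2.MORPH_CLOSE,np.ones((3,3))),0,2)[0],key=cv2.contourArea).reshape(-1,2)
        W=np.array([ray(f,u,z)[:2] for u in cs],np.float32); (c,s,a)=cv2.minAreaRect(W)
        if s[0]<s[1]: a+=90
        print(n,round(k['p'],2),k['uv'],'zmed',round(float(np.median(Q[:,2])),1),'centre',np.round(c,1),'size',np.round(sorted(s),1),'long axis yaw',round(a%180,1))
rect('board',0,16,8); rect('tile',45,70,56); rect('tile_front',45,70,58)
for n,z in(('board',8),('tile',55)): print(n,[(np.round(x['uv']),round(x['p'],2),np.round(ray(f,x['uv'],z),1)) for x in env.mark_of('wrist',n)[:2]])
E
python3 board.py w2
```

```text
t: 7.65
eef_pos: [520.8, -17.0, 267.7]
tool_rot: [-0.002, 0.7, 0.714, 0.001]
ft_force: [0.9, -0.3, 0.3]
finger_gap: 1.003
grasp_force: 0.0
t 7.65 p [520.8 -17.  267.7] q [-0.75  0.22  0.78  1.92 -0.19  1.07  0.13] F [ 0.9 -0.3  0.3] gap 1.003 g 0.0
board 0.65 [338.2, 150.0] zmed 8.3 centre [552.5 -34.2] size [120.8 201.6] long axis yaw 66.3
tile 0.94 few 0 5826 [180.9, 144.9]
tile 0.7 [350.5, 183.6] zmed 58.1 centre [551.2 -34.4] size [ 62.3 139.7] long axis yaw 61.2
tile_front 0.8 [349.6, 185.3] zmed 58.4 centre [551.5 -34.7] size [ 52.8 131.9] long axis yaw 61.1
tile_front 0.75 few 0 4646 [179.6, 141.9]
board []
tile [(array([350., 188.]), 0.96, array([553.3, -34.5,  55. ])), (array([182., 143.]), 0.57, array([369.3,  12.2,  55. ]))]
```

View pics/w2.png

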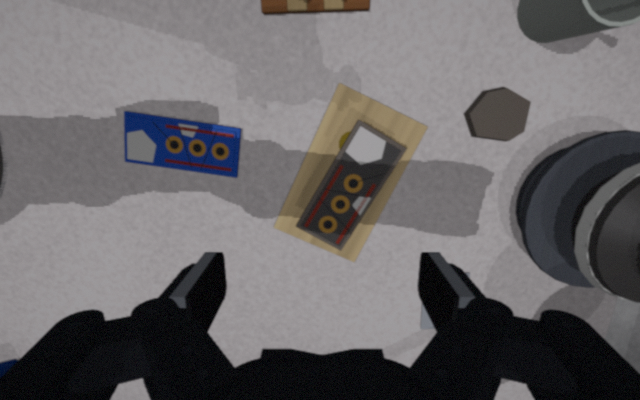

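Two candidates are in view: the blue tile flat on the table at (182,143), and the dark grey one with white fill, ochre dots and red lines on the coned board at (350,185). The grey one measures 62×140 with its top at 58 mm, so it fits. I'll confirm with a crop and start turning the tool well above it.

```bash
python3 -c "
import cv2; im=cv2.imread('pics/w2.png')[70:270,260:440]; cv2.imwrite('pics/crop.png',cv2.resize(im,None,fx=3,fy=3,interpolation=2))"
python3 -m creep '{"linear":[[0,0,0],[0,0,0],[0,0,0],[0,0,0],[0,0,0]],"rot":[[0,0,0.07],[0,0,0.14],[0,0,0.21],[0,0,0.28],[0,0,0.31]],"fingers":[-1,-1,-1,-1,-1]}' >/dev/null
python3 -m creep '{"linear":[[0,0,0],[0,0,0],[0,0,0],[0,0,0],[0,0,0]],"rot":[[0,0.07,0],[0,0.14,0],[0,0.21,0],[0,0.28,0],[0,0.35,0]],"fingers":[-1,-1,-1,-1,-1]}' >/dev/null
python3 - <<'E'
from h import *
st(); Rt=tool(-28.9,45); G=np.array([551.3,-34.5,53]); print(to(G+[0,0,90]+25.3*Rt.as_matrix()[:,2],Rt))
E
```

```text
t 8.78 p [523.6 -26.2 268.4] q [-0.44  0.2   0.8   2.06 -0.83  1.03  0.34] F [-0.3 -0.  -0.4] gap 0.999 g 0.0
(array([-0.465,  0.235,  1.118]), array([-0.008,  0.146,  0.014]))
```

View pics/crop.png

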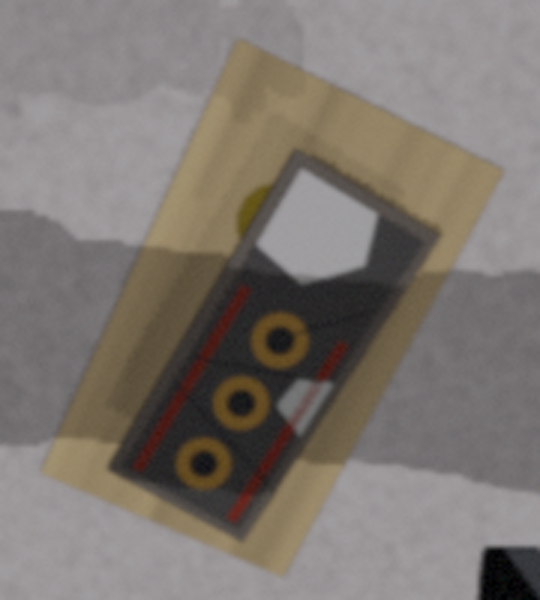

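The crop confirms it: a dark grey tile with white fills, three ochre dots and red lines, lying on the board with a yellow cone showing at its side. I'll move to hover with the 45° lean.

```bash
python3 -m creep '{"linear":[[-0.12,0.06,0.28],[-0.24,0.12,0.56],[-0.35,0.18,0.84],[-0.46,0.235,1],[-0.46,0.235,1]],"rot":[[0,0.05,0],[0,0.1,0.01],[0,0.146,0.01],[-0.008,0.146,0.014],[-0.008,0.146,0.014]],"fingers":[-1,-1,-1,-1,-1]}' >/dev/null
python3 - <<'E'
from h import *
st(); Rt=tool(-28.9,45); G=np.array([551.3,-34.5,53]); print(to(G+25.3*Rt.as_matrix()[:,2],Rt)); print(to(G+[0,0,40]+25.3*Rt.as_matrix()[:,2],Rt))
f=cam('wrist'); cv2.imwrite('pics/w3.png',f['image'])
for n in('tile','board','tile_front'): print([(np.round(x['uv']),round(x['p'],2),x['mask'].sum()) for x in env.silhouettes('wrist',n)[:2]])
E
```

```text
t 9.2 p [552.2 -25.5 129.2] q [-0.1   0.55  0.56  2.15 -1.36  1.09  0.93] F [-0.9 -0.7  0.6] gap 1.0 g 0.0
(array([-0.49 ,  0.04 ,  0.617]), array([-0.005,  0.008, -0.007]))
(array([-0.257,  0.036,  0.379]), array([-0.005,  0.008, -0.007]))
[(array([133., 394.]), 0.75, np.int64(576)), (array([330., 282.]), 0.63, np.int64(12611))]
[(array([373., 274.]), 0.85, np.int64(8882))]
[(array([328., 284.]), 0.96, np.int64(10284)), (array([132., 391.]), 0.75, np.int64(592))]
```

At a 45° lean q5 is near its limit of -1.37, so I'll pick at +36° and use -54° in the rack instead.

```bash
python3 -m creep '{"linear":[[0,0,0],[0,0,0],[0,0,0]],"rot":[[0,-0.05,0],[0,-0.092,-0.007],[-0.005,-0.092,-0.007]],"fingers":[-1,-1,-1]}' >/dev/null
python3 - <<'E'
from h import *
st(); Rt=tool(-28.9,36); G=np.array([551.3,-34.5,53]); print(to(G+[0,0,45]+25.3*Rt.as_matrix()[:,2],Rt));print(to(G+25.3*Rt.as_matrix()[:,2],Rt));
E
```

```text
t 9.65 p [557.9 -21.1 140.7] q [-0.23  0.48  0.63  2.13 -1.24  0.97  0.78] F [0.5 0.7 0.2] gap 1.0 g 0.0
(array([-0.313, -0.003,  0.423]), array([ 0.005, -0.005,  0.012]))
(array([-0.536, -0.01 ,  0.724]), array([ 0.005, -0.005,  0.012]))
```

```bash
python3 -m creep '{"linear":[[-0.15,0,0.2],[-0.31,0,0.42],[-0.31,0,0.42],[-0.31,0,0.42]],"rot":[[0.005,-0.005,0.01],[0.005,-0.005,0.01],[0.005,-0.005,0.01],[0.005,-0.005,0.01]],"fingers":[-1,-1,-1,-1]}' >/dev/null
python3 - <<'E'
from h import *
st(); Rt=tool(-28.9,36); G=np.array([551.3,-34.5,53]); print(to(G+[0,0,45]+25.3*Rt.as_matrix()[:,2],Rt));print(to(G+25.3*Rt.as_matrix()[:,2],Rt)); 
f=cam('wrist'); cv2.imwrite('pics/w4.png',f['image']);
E
```

```text
t 9.98 p [554.9 -23.2  74.2] q [-0.15  0.6   0.53  2.14 -1.35  0.93  0.9 ] F [-0.9  0.5 -0.1] gap 0.996 g 0.0
(array([ 0.038,  0.019, -0.007]), array([-0.003,  0.   , -0.004]))
(array([-0.182,  0.022,  0.297]), array([-0.003,  0.   , -0.004]))
```

View pics/w4.png

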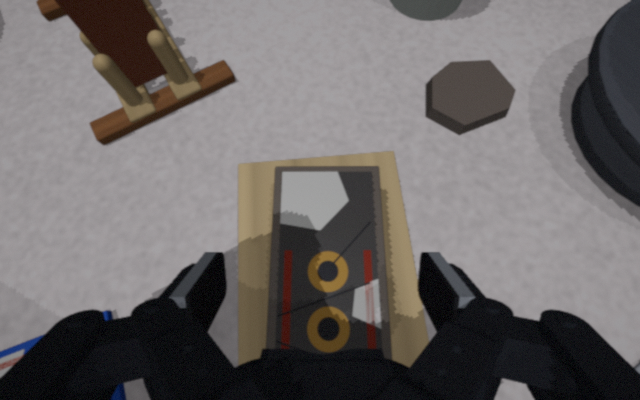

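The tile lies centred between the fingers, at (329,275), but q5 is again close to its limit. I'll reduce the lean to 30° (so -60° in the rack).

```bash
python3 -m creep '{"linear":[[0.01,0.02,0],[0.01,0.02,0],[0.01,0.02,0]],"rot":[[-0.003,-0.067,-0.004],[-0.003,-0.067,-0.004],[-0.003,-0.067,-0.004]],"fingers":[-1,-1,-1]}' >/dev/null
python3 - <<'E'
from h import *
st(); Rt=tool(-28.9,30); G=np.array([551.3,-34.5,53]); print(to(G+[0,0,20]+25.3*Rt.as_matrix()[:,2],Rt));print(to(G+25.3*Rt.as_matrix()[:,2],Rt));
E
```

```text
t 10.28 p [559.6 -22.3  76.9] q [-0.24  0.57  0.58  2.13 -1.26  0.86  0.78] F [-0.8 -0.   0.9] gap 0.999 g 0.0
(array([-0.123, -0.013,  0.178]), array([ 0.002, -0.002,  0.004]))
(array([-0.206, -0.013,  0.322]), array([ 0.002, -0.002,  0.004]))
```

```bash
python3 -m creep '{"linear":[[-0.08,-0.01,0.12],[-0.14,-0.01,0.22],[-0.2,-0.013,0.32],[-0.2,-0.013,0.32],[-0.2,-0.013,0.32]],"rot":[[0,0,0.004],[0,0,0.004],[0,0,0.004],[0,0,0.004],[0,0,0.004]],"fingers":[-1,-1,-1,-1,-1]}' >/dev/null
python3 - <<'E'
from h import *
st(); Rt=tool(-28.9,30); G=np.array([551.3,-34.5,53]); print(to(G+25.3*Rt.as_matrix()[:,2],Rt));
E
```

```text
t 10.7 p [555.3 -25.3  29.4] q [-0.14  0.64  0.46  2.14 -1.34  0.79  0.87] F [-0.1 -0.2  0.7] gap 1.003 g 0.0
(array([ 0.027,  0.007, -0.001]), array([ 0.001,  0.   , -0.004]))
```

```bash
python3 -m creep '{"linear":[[0,0.007,0],[0,0.007,0],[0,0.007,0],[0,0.007,0],[0,0.007,0]],"rot":[[0,0,0],[0,0,0],[0,0,0],[0,0,0],[0,0,0]],"fingers":[1,1,1,1,1]}'
python3 - <<'E'
from h import *
st(); o=env.get_obs(); q=o['tool_rot']; Rc=R.from_quat([q[1],q[2],q[3],q[0]])
print('tile centre in tool',Rc.inv().apply(np.array([551.3,-34.5,53])-o['eef_pos']).round(1)); M=Rc.as_matrix(); print('yaw',np.rad2deg(np.arctan2(M[1,1],M[0,1])),'lean',np.rad2deg(np.arccos(-M[2,2])))
E
```

```text
t: 11.12
eef_pos: [557.4, -25.6, 30.3]
tool_rot: [-0.131, 0.833, 0.489, 0.223]
ft_force: [-1.9, -1.6, 5.3]
finger_gap: 0.713
grasp_force: 63.4
t 11.12 p [557.4 -25.6  30.3] q [-0.15  0.64  0.46  2.14 -1.34  0.79  0.87] F [-1.9 -1.6  5.3] gap 0.713 g 63.4
tile centre in tool [  2.   -0.9 -25. ]
yaw -29.204848875629203 lean 29.945961749607278
```

The tile is gripped: 63 N, gap 60.6 mm. Next I lift it and compute waypoints to the rack with the tool turning over.

```bash
python3 -m creep '{"linear":[[0.03,0,-0.05],[0.1,0,-0.17],[0.2,0,-0.35],[0.3,0,-0.52],[0.41,0,-0.7]],"rot":[[0,0,0],[0,0,0],[0,0,0],[0,0,0],[0,0,0]],"fingers":[1,1,1,1,1]}'
cat >> h.py <<'E'
OFF=np.array([2.,0,-25])
def cur():
    o=env.get_obs(); q=o['tool_rot']; return o['eef_pos'],R.from_quat([q[1],q[2],q[3],q[0]])
def chain(wps,off=None):
    "waypoints (tile centre, yaw, lean) -> successive creep shifts and turns"
    off=OFF if off is None else off; p,Rc=cur()
    for c,y,l in wps:
        Rt=tool(y,l); pt=np.array(c)-Rt.apply(off); print(np.round(Rc.inv().apply(pt-p)/120,3),np.round((Rc.inv()*Rt).as_rotvec()/(np.pi/2),3),'tcp',pt.round()); p,Rc=pt,Rt
E
python3 - <<'E'
from h import *
st(); chain([([545,40,225],-18,0),([525,150,240],-8,-30),([505,240,240],2.8,-60),([501.9,299.5,200],2.8,-60)])
E
```

```text
t: 11.53
eef_pos: [556.3, -24.3, 127.4]
tool_rot: [-0.132, 0.833, 0.489, 0.221]
ft_force: [0.6, 0.3, -2.4]
finger_gap: 0.711
grasp_force: 65.5
t 11.53 p [556.3 -24.3 127.4] q [-0.25  0.46  0.58  2.11 -1.11  0.87  0.61] F [ 0.6  0.3 -2.4] gap 0.711 g 65.5
[ 0.652 -0.342 -0.322] [ 0.03  -0.331 -0.122] tcp [544.  38. 200.]
[ 0.72  -0.421 -0.161] [-0.029 -0.332 -0.109] tcp [523. 136. 219.]
[ 0.524 -0.234 -0.398] [-0.086 -0.332 -0.086] tcp [506. 217. 229.]
[ 0.537 -0.002 -0.263] [0. 0. 0.] tcp [503. 277. 189.]
```

```bash
python3 -m creep '{"linear":[[0.13,-0.07,-0.06],[0.26,-0.14,-0.13],[0.39,-0.2,-0.19],[0.52,-0.27,-0.26],[0.65,-0.34,-0.32]],"rot":[[0.006,-0.066,-0.024],[0.012,-0.132,-0.049],[0.018,-0.2,-0.073],[0.024,-0.265,-0.098],[0.03,-0.331,-0.122]],"fingers":[1,1,1,1,1]}' >/dev/null
python3 -m creep '{"linear":[[0.14,-0.08,-0.03],[0.29,-0.17,-0.06],[0.43,-0.25,-0.1],[0.58,-0.34,-0.13],[0.72,-0.42,-0.16]],"rot":[[-0.006,-0.066,-0.022],[-0.012,-0.133,-0.044],[-0.017,-0.2,-0.065],[-0.023,-0.265,-0.087],[-0.029,-0.332,-0.109]],"fingers":[1,1,1,1,1]}'
python3 - <<'E'
from h import *
st(); chain([([505,240,240],2.8,-60),([501.9,299.5,200],2.8,-60)])
E
```

```text
t: 12.37
eef_pos: [523.6, 137.8, 219.1]
tool_rot: [0.172, 0.728, 0.634, -0.195]
ft_force: [1.3, -0.5, -2.7]
finger_gap: 0.713
grasp_force: 65.5
t 12.37 p [523.6 137.8 219.1] q [-1.25  0.62  0.94  1.79 -0.03  1.22 -0.47] F [ 1.3 -0.5 -2.7] gap 0.713 g 65.5
[ 0.508 -0.234 -0.394] [-0.083 -0.33  -0.086] tcp [506. 217. 229.]
[ 0.537 -0.002 -0.263] [0. 0. 0.] tcp [503. 277. 189.]
```

```bash
python3 -m creep '{"linear":[[0.1,-0.05,-0.08],[0.2,-0.09,-0.16],[0.3,-0.14,-0.24],[0.4,-0.19,-0.31],[0.51,-0.234,-0.394]],"rot":[[-0.017,-0.066,-0.017],[-0.033,-0.132,-0.034],[-0.05,-0.2,-0.052],[-0.066,-0.265,-0.069],[-0.083,-0.33,-0.086]],"fingers":[1,1,1,1,1]}' >/dev/null
python3 -m creep '{"linear":[[0.13,0,-0.07],[0.27,0,-0.13],[0.4,0,-0.2],[0.54,0,-0.26],[0.54,0,-0.26]],"rot":[[0,0,0],[0,0,0],[0,0,0],[0,0,0],[0,0,0]],"fingers":[1,1,1,1,1]}'
python3 - <<'E'
from h import *
st(); chain([([501.9,299.5,165],2.8,-60),([501.9,299.5,82],2.8,-60)])
g=cam('scene'); a=g['image'][150:310,270:470]; cv2.imwrite('pics/s2.png',cv2.resize(a,None,fx=4,fy=3.75,interpolation=2))
f=cam('wrist'); cv2.imwrite('pics/w5.png',f['image'])
E
```

```text
t: 13.2
eef_pos: [503.1, 278.2, 185.2]
tool_rot: [0.359, 0.597, 0.629, -0.343]
ft_force: [-1.0, 1.2, -2.9]
finger_gap: 0.708
grasp_force: 65.7
t 13.2 p [503.1 278.2 185.2] q [-1.45  1.01  0.88  1.54  0.12  1.5  -0.6 ] F [-1.   1.2 -2.9] gap 0.708 g 65.7
[ 0.217 -0.001  0.14 ] [-0.    -0.004  0.002] tcp [503. 277. 154.]
[0.599 0.    0.346] [0. 0. 0.] tcp [503. 277.  71.]
```

View pics/s2.png

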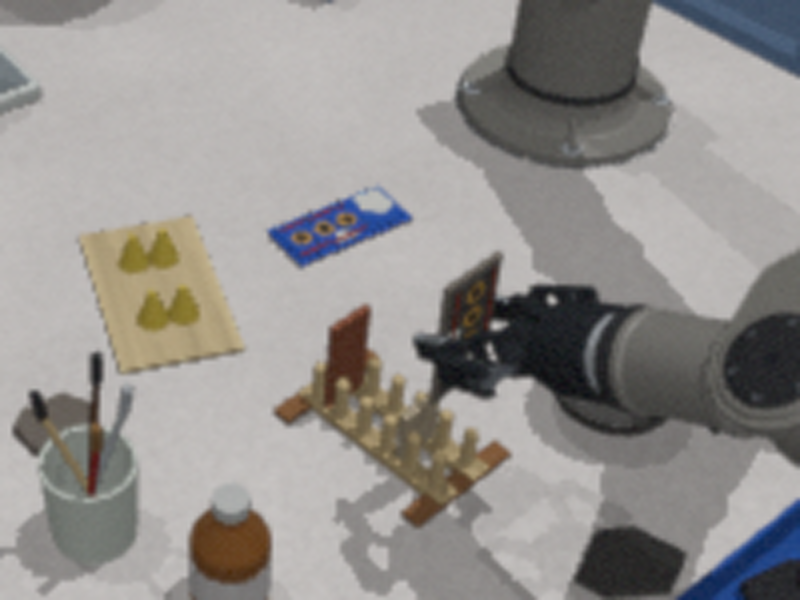

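The scene view shows the tile upright in the gripper at (470,310 in the crop), right above the free end place, with the board and its four cones clear. I'll check its alignment relative to the dowels in the same camera before lowering.

```bash
cat > align.py <<'E'
from h import *
from scipy.optimize import least_squares
D=np.array([[x,y] for x in(-70,-42,-14,14,42,70) for y in(-20,20)],float)
def tr(p): c,s=np.cos(p[2]),np.sin(p[2]); return D@np.array([[c,s],[-s,c]])+p[:2]
g=cam('scene'); P=cloud(g); rp=np.array([504.6,243.6,1.6197]); c,s=np.cos(rp[2]),np.sin(rp[2])
def rk(Q): d=Q[:,:2]-rp[:2]; return np.c_[d@[c,s],d@[-s,c],Q[:,2]]
ok=g['depth']>0
for n in('tile_front','tile'):
    for r in env.silhouettes('scene',n)[:3]:
        m=cv2.erode(r['mask'].astype(np.uint8),np.ones((3,3))).astype(bool)&ok; 
        if m.sum()<10: continue
        Q=rk(P[m]); Q=Q[(Q[:,2]>60)&(abs(Q[:,0]-56)<60)&(abs(Q[:,1])<60)]
        if len(Q)<10: continue
        A=np.c_[Q[:,1],Q[:,2]-np.median(Q[:,2]),np.ones(len(Q))]; co=np.linalg.lstsq(A,Q[:,0],rcond=None)[0]
        print(n,round(r['p'],2),len(Q),'x_rack',np.median(Q[:,0]).round(1),'slope y,z',co[:2].round(3),'z',np.median(Q[:,2]).round(),'y range',np.percentile(Q[:,1],[2,98]).round(1),'z range',np.percentile(Q[:,2],[1,99]).round())
Pf=rk(P.reshape(-1,3)); sel=ok.ravel()&(abs(Pf[:,0])<85)&(abs(Pf[:,1])<33)&(Pf[:,2]>50)&(Pf[:,2]<62); Q=P.reshape(-1,3)[sel]
def res(p): return np.minimum(np.linalg.norm(Q[:,None,:2]-tr(p)[None],axis=2).min(1),12)
b=min((least_squares(res,rp+[a,e,0],loss='soft_l1',f_scale=3) for a in(-4,0,4) for e in(-6,0,6)),key=lambda r:r.cost); print('rack seen by scene (tops, biased to camera)',b.x.round(3),len(Q))
E
python3 align.py
```

```text
tile_front 0.56 91 x_rack 58.5 slope y,z [-0.019 -0.007] z 230.0 y range [-25.5  15.2] z range [204. 254.]
tile 0.5 193 x_rack 57.9 slope y,z [ 0.013 -0.007] z 236.0 y range [-33.1  19. ] z range [140. 270.]
rack seen by scene (tops, biased to camera) [509.346 242.525   1.626] 145
```

```bash
python3 -m creep '{"linear":[[0.07,0,0.05],[0.15,0,0.09],[0.217,0,0.14],[0.217,0,0.14]],"rot":[[0,-0.004,0.002],[0,-0.004,0.002],[0,-0.004,0.002],[0,-0.004,0.002]],"fingers":[1,1,1,1]}' >/dev/null
python3 -m creep '{"linear":[[0.08,0,0.045],[0.16,0,0.09],[0.23,0,0.135],[0.29,0,0.17],[0.32,0,0.187]],"rot":[[0,0,0],[0,0,0],[0,0,0],[0,0,0],[0,0,0]],"fingers":[1,1,1,1,1]}'
python3 - <<'E'
from h import *
st(); chain([([501.9,299.5,120],2.8,-60),([501.9,299.5,83],2.8,-60)])
E
python3 align.py
```

```text
t: 14.2
eef_pos: [503.4, 273.0, 110.5]
tool_rot: [0.363, 0.598, 0.626, -0.346]
ft_force: [-0.0, -0.0, -3.0]
finger_gap: 0.71
grasp_force: 65.7
t 14.2 p [503.4 273.  110.5] q [-1.42  1.1   0.84  1.55  0.07  1.42 -0.65] F [-0. -0. -3.] gap 0.71 g 65.7
[ 0.025 -0.002 -0.023] [-0.002  0.002 -0.001] tcp [503. 277. 109.]
[0.267 0.    0.154] [0. 0. 0.] tcp [503. 277.  72.]
tile_front 0.47 89 x_rack 57.2 slope y,z [-0.006  0.01 ] z 152.0 y range [-23.4  16.2] z range [120. 179.]
tile 0.51 127 x_rack 57.1 slope y,z [ 0.012 -0.001] z 160.0 y range [-29.9  15.6] z range [121. 188.]
rack seen by scene (tops, biased to camera) [509.44  243.579   1.628] 119
```

```bash
python3 -m creep '{"linear":[[0.012,0,-0.012],[0.025,0,-0.025],[0.025,0,-0.025],[0.025,0,-0.025]],"rot":[[0,0.002,0],[0,0.002,0],[0,0.002,0],[0,0.002,0]],"fingers":[1,1,1,1]}'
python3 - <<'E'
from h import *
st(); chain([([501.9,299.5,120],2.8,-60),([501.9,299.5,100],2.8,-60),([501.9,299.5,83],2.8,-60)])
E
python3 align.py
```

```text
t: 14.68
eef_pos: [503.8, 277.7, 111.3]
tool_rot: [0.362, 0.599, 0.626, -0.344]
ft_force: [-0.7, -0.6, -1.9]
finger_gap: 0.709
grasp_force: 65.7
t 14.68 p [503.8 277.7 111.3] q [-1.42  1.1   0.83  1.54  0.07  1.43 -0.65] F [-0.7 -0.6 -1.9] gap 0.709 g 65.7
[ 0.012 -0.007  0.014] [-0.001 -0.001 -0.002] tcp [503. 277. 109.]
[0.144 0.    0.083] [0. 0. 0.] tcp [503. 277.  89.]
[0.123 0.    0.071] [0. 0. 0.] tcp [503. 277.  72.]
tile_front 0.75 82 x_rack 61.4 slope y,z [-0.016  0.002] z 154.0 y range [-23.3  14.8] z range [125. 181.]
tile 0.61 171 x_rack 61.0 slope y,z [ 0.025 -0.015] z 164.0 y range [-34.1  18.4] z range [100. 193.]
rack seen by scene (tops, biased to camera) [509.232 242.855   1.624] 108
```

```bash
python3 -m creep '{"linear":[[0.05,-0.005,0.03],[0.1,-0.005,0.06],[0.15,-0.005,0.09],[0.15,-0.005,0.09]],"rot":[[0,0,0],[0,0,0],[0,0,0],[0,0,0]],"fingers":[1,1,1,1]}' | grep -E "pos|ft"
python3 -m creep '{"linear":[[0.03,0,0.017],[0.06,0,0.035],[0.085,0,0.05],[0.1,0,0.058],[0.1,0,0.058]],"rot":[[0,0,0],[0,0,0],[0,0,0],[0,0,0],[0,0,0]],"fingers":[1,1,1,1,1]}' | grep -E "pos|ft"
python3 - <<'E'
from h import *
st(); chain([([501.9,299.5,83],2.8,-60)])
E
python3 align.py
```

```text
eef_pos: [502.3, 276.6, 88.0]
ft_force: [-0.5, -0.7, -2.0]
eef_pos: [503.0, 276.9, 75.7]
ft_force: [0.0, -0.3, -2.6]
t 15.58 p [503.  276.9  75.7] q [-1.41  1.15  0.81  1.54  0.04  1.4  -0.67] F [ 0.  -0.3 -2.6] gap 0.712 g 65.6
[ 0.025 -0.     0.015] [-0.002 -0.    -0.002] tcp [503. 277.  72.]
tile_front 0.46 84 x_rack 61.3 slope y,z [-0.01  -0.005] z 119.0 y range [-24.5  16.1] z range [ 86. 145.]
tile 0.54 124 x_rack 60.6 slope y,z [ 0.007 -0.044] z 134.0 y range [-30.   18.7] z range [ 97. 158.]
rack seen by scene (tops, biased to camera) [509.413 243.94    1.617] 91
```

```bash
python3 -m creep '{"linear":[[0.009,0,0.005],[0.018,0,0.01],[0.025,0,0.015],[0.025,0,0.015]],"rot":[[0,0,0],[0,0,0],[0,0,0],[0,0,0]],"fingers":[1,1,1,1]}' | grep -E "pos|ft"
python3 -m creep '{"linear":[[0.007,0,0.004],[0.014,0,0.008],[0.014,0,0.008]],"rot":[[0,0,0],[0,0,0],[0,0,0]],"fingers":[1,1,1]}' | grep -E "pos|ft"
```

```text
eef_pos: [503.1, 276.9, 72.5]
ft_force: [0.2, -0.7, -2.4]
eef_pos: [503.2, 276.8, 70.9]
ft_force: [-0.0, -0.1, -0.6]
```

Contact: the load is taken off at TCP z 70.9, where 71 was expected. I'll release and withdraw along the tool.

```bash
python3 -m creep '{"linear":[[0,0,0],[0,0,0],[0,0,0],[0,0,0],[0,0,0]],"rot":[[0,0,0],[0,0,0],[0,0,0],[0,0,0],[0,0,0]],"fingers":[-0.5,-0.6,-0.8,-1,-1]}' | grep -E "pos|ft|gap|gra"
python3 -m creep '{"linear":[[0,0,-0.05],[0,0,-0.15],[0,0,-0.4],[0,0,-0.7],[0,0,-0.95]],"rot":[[0,0,0],[0,0,0],[0,0,0],[0,0,0],[0,0,0]],"fingers":[-1,-1,-1,-1,-1]}' 
python3 align.py
python3 - <<'E'
from h import *
st(); chain([([507,330,235],2.8,-32),([503,290,245],2.8,-2),([501,260,220],2.8,30)],np.array([0,0,-25.]))
E
```

```text
eef_pos: [503.3, 276.8, 71.0]
ft_force: [1.4, -0.4, -0.3]
finger_gap: 0.999
grasp_force: 0.0
t: 17.15
eef_pos: [498.3, 378.2, 129.6]
tool_rot: [0.362, 0.599, 0.626, -0.344]
ft_force: [0.5, 0.8, -0.7]
finger_gap: 0.998
grasp_force: 0.0
tile_front 0.57 140 x_rack 60.9 slope y,z [-0.009 -0.001] z 101.0 y range [-27.8  21.1] z range [ 63. 142.]
tile_front 0.27 190 x_rack 60.5 slope y,z [ 0.015 -0.01 ] z 111.0 y range [-32.6  18. ] z range [ 62. 151.]
tile 0.89 214 x_rack 60.5 slope y,z [ 0.029 -0.011] z 109.0 y range [-33.3  21.2] z range [ 61. 152.]
rack seen by scene (tops, biased to camera) [509.054 242.202   1.63 ] 154
t 17.3 p [498.9 379.3 129.1] q [-1.43  1.15  0.82  1.31  0.03  1.63 -0.66] F [-0.1 -0.9 -0.8] gap 0.999 g 0.0
[-0.874  0.049  0.097] [ 0.002  0.308 -0.001] tcp [508. 317. 214.]
[-0.221 -0.05   0.077] [0.    0.333 0.   ] tcp [503. 289. 220.]
[-0.131 -0.029  0.185] [ 0.     0.356 -0.   ] tcp [500. 272. 198.]
```

The tile stands upright (lean under 1°) in place 56. For the new hold I'll come from the back side at +38° and grip 22 mm above the tile's centre, so the palm clears the tile's top end.

```bash
python3 -m creep '{"linear":[[-0.22,0.01,0.02],[-0.44,0.02,0.04],[-0.66,0.03,0.07],[-0.87,0.05,0.09],[-0.95,0.05,0.09]],"rot":[[0,0.06,0],[0,0.12,0],[0,0.19,0],[0,0.26,0],[0,0.32,0]],"fingers":[-1,-1,-1,-1,-1]}' >/dev/null
python3 - <<'E'
from h import *
st(); chain([([503,295,265],2.8,2),([503,255,230],2.8,36),([504,250,167],2.8,38),([501.9,299.5,104],2.8,38)],np.array([0,0,-22.]))
E
```

```text
t 17.72 p [509.3 305.3 224.7] q [-1.39  0.7   0.86  1.61 -0.05  1.33 -0.53] F [ 1.  -1.2 -0.4] gap 0.998 g 0.0
[-0.145 -0.055 -0.092] [ 0.002  0.365 -0.006] tcp [503. 296. 243.]
[-0.24  -0.016  0.249] [0.    0.378 0.   ] tcp [502. 268. 212.]
[-0.336  0.006  0.4  ] [ 0.     0.022 -0.   ] tcp [503. 264. 150.]
[0.002 0.003 0.668] [0. 0. 0.] tcp [501. 313.  87.]
```

```bash
python3 -m creep '{"linear":[[-0.03,-0.01,-0.02],[-0.06,-0.02,-0.04],[-0.1,-0.03,-0.06],[-0.145,-0.055,-0.09],[-0.145,-0.055,-0.09]],"rot":[[0,0.075,0],[0,0.15,0],[0,0.225,0],[0,0.3,-0.003],[0,0.365,-0.006]],"fingers":[-1,-1,-1,-1,-1]}' >/dev/null
python3 -m creep '{"linear":[[-0.05,0,0.05],[-0.1,0,0.1],[-0.14,-0.01,0.15],[-0.19,-0.01,0.2],[-0.24,-0.016,0.25]],"rot":[[0,0.075,0],[0,0.15,0],[0,0.225,0],[0,0.3,0],[0,0.378,0]],"fingers":[-1,-1,-1,-1,-1]}' >/dev/null
python3 - <<'E'
from h import *
st(); chain([([504,250,167],2.8,38),([501.9,299.5,104],2.8,38)],np.array([0,0,-22.]))
E
```

```text
t 18.55 p [501.1 270.8 209.6] q [-0.7   0.35  0.53  2.04 -1.02  0.99  0.52] F [-1.3  0.8 -1.2] gap 0.995 g 0.0
[-0.343  0.014  0.368] [-0.     0.023  0.003] tcp [503. 264. 150.]
[0.002 0.003 0.668] [0. 0. 0.] tcp [501. 313.  87.]
```

```bash
python3 -m creep '{"linear":[[-0.12,0.005,0.12],[-0.23,0.01,0.25],[-0.34,0.014,0.37],[-0.34,0.014,0.37],[-0.34,0.014,0.37]],"rot":[[0,0.023,0.003],[0,0.023,0.003],[0,0.023,0.003],[0,0.023,0.003],[0,0.023,0.003]],"fingers":[-1,-1,-1,-1,-1]}' >/dev/null
python3 - <<'E'
from h import *
st(); chain([([501.9,299.5,104],2.8,38)],np.array([0,0,-22.]))
f=cam('wrist'); cv2.imwrite('pics/w6.png',f['image'])
E
```

```text
t 18.97 p [501.9 263.9 148. ] q [-0.63  0.47  0.48  2.08 -1.17  0.97  0.71] F [ 1.  -0.1 -0.9] gap 0.997 g 0.0
[0.013 0.018 0.654] [-0.004  0.004 -0.002] tcp [501. 313.  87.]
```

View pics/w6.png

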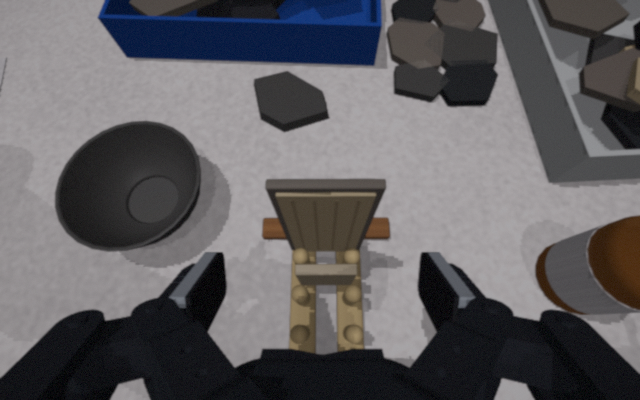

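The wrist view shows the tile's buff back at (326,215), upright behind the short sample and centred between the open fingers. I'll advance and grip its edges.

```bash
python3 -m creep '{"linear":[[0.005,0.01,0.18],[0.01,0.018,0.36],[0.013,0.018,0.52],[0.013,0.018,0.62],[0.013,0.018,0.654]],"rot":[[-0.004,0.004,-0.002],[-0.004,0.004,-0.002],[-0.004,0.004,-0.002],[-0.004,0.004,-0.002],[-0.004,0.004,-0.002]],"fingers":[-1,-1,-1,-1,-1]}' |grep ft
python3 -m creep '{"linear":[[0,0,0],[0,0,0]],"rot":[[0,0,0],[0,0,0]],"fingers":[-1,-1]}' |grep ft
python3 - <<'E'
from h import *
st(); chain([([501.9,299.5,104],2.8,38)],np.array([0,0,-22.]))
E
python3 align.py
```

```text
ft_force: [-0.7, 0.5, 0.3]
ft_force: [0.9, -0.5, -0.1]
t 19.6 p [502.9 313.9  88.9] q [-0.62  0.57  0.36  2.08 -1.32  0.86  0.82] F [ 0.9 -0.5 -0.1] gap 0.995 g 0.0
[-0.016 -0.014  0.011] [ 0.002 -0.     0.002] tcp [501. 313.  87.]
tile_front 0.74 118 x_rack 61.6 slope y,z [-0.004 -0.002] z 103.0 y range [-24.1  16.5] z range [ 61. 138.]
tile 0.8 182 x_rack 61.3 slope y,z [ 0.027 -0.011] z 109.0 y range [-31.9  16.3] z range [ 61. 151.]
rack seen by scene (tops, biased to camera) [509.612 242.248   1.632] 101
```

Good: no contact, and the tile hasn't moved. I'll grip it.

```bash
python3 -m creep '{"linear":[[-0.01,-0.013,0.005],[-0.01,-0.013,0.005],[-0.01,-0.013,0.005],[-0.01,-0.013,0.005],[-0.01,-0.013,0.005]],"rot":[[0,0,0],[0,0,0],[0,0,0],[0,0,0],[0,0,0]],"fingers":[-1,-1,1,1,1]}' 
python3 -m creep '{"linear":[[0,0,0],[0,0,0]],"rot":[[0,0,0],[0,0,0]],"fingers":[1,1]}' 
python3 align.py
python3 - <<'E'
from h import *
st(); p,Rc=cur(); print('tile centre in tool',Rc.inv().apply(np.array([501.9,299.5,82])-p).round(1)); M=Rc.as_matrix(); print('yaw',np.rad2deg(np.arctan2(M[1,1],M[0,1])),'lean',np.rad2deg(np.arccos(-M[2,2])))
E
```

```text
t: 20.17
eef_pos: [500.9, 313.1, 86.8]
tool_rot: [-0.235, 0.652, 0.685, 0.226]
ft_force: [0.1, -2.4, 4.2]
finger_gap: 0.71
grasp_force: 63.7
t: 20.33
eef_pos: [500.9, 313.2, 86.7]
tool_rot: [-0.235, 0.652, 0.685, 0.226]
ft_force: [-0.5, -1.8, 6.0]
finger_gap: 0.713
grasp_force: 63.8
tile_front 0.56 117 x_rack 62.6 slope y,z [-0.009  0.007] z 104.0 y range [-26.2  15.4] z range [ 62. 142.]
tile 0.71 108 x_rack 62.5 slope y,z [-0.011 -0.003] z 124.0 y range [-26.9  15.3] z range [ 68. 150.]
rack seen by scene (tops, biased to camera) [509.755 242.749   1.628] 114
t 20.48 p [500.9 313.2  86.7] q [-0.62  0.57  0.36  2.09 -1.33  0.86  0.82] F [-1.5 -3.   4.9] gap 0.712 g 63.8
tile centre in tool [-13.7   0.3  -4.7]
yaw 2.8103074483191746 lean 38.042944379407665
```

```bash
python3 -m creep '{"linear":[[0.02,0,-0.025],[0.07,0,-0.09],[0.16,0,-0.21],[0.28,0,-0.36],[0.42,0,-0.54]],"rot":[[0,0,0],[0,0,0],[0,0,0],[0,0,0],[0,0,0]],"fingers":[1,1,1,1,1]}'
python3 - <<'E'
from h import *
st(); O=np.array([-13.3,0,-4.4])
chain([([502,295,235],2.8,38),([515,200,245],-4,8),([530,100,240],-14,-22),([548,0,220],-23.7,-52),([552.5,-34.2,150],-23.7,-52)],O)
for c in('top','scene'):
    f=cam(c); P=cloud(f)
    for r in env.silhouettes(c,'board')[:1]:
        m=r['mask']&(P[...,2]>0)&(P[...,2]<18); cs=max(cv2.findContours(m.astype(np.uint8),0,2)[0],key=cv2.contourArea).reshape(-1,2)
        W=np.array([ray(f,u,8)[:2] for u in cs],np.float32); print(c,round(r['p'],2),cv2.minAreaRect(W))
    print('brush',[np.round(ray(f,x['uv'],100)) for x in env.search_frame(c,'brushes')[:1]])
E
```

```text
t: 20.9
eef_pos: [499.2, 312.5, 167.5]
tool_rot: [-0.235, 0.652, 0.685, 0.224]
ft_force: [0.5, 0.1, -2.1]
finger_gap: 0.713
grasp_force: 65.3
t 20.9 p [499.2 312.5 167.5] q [-0.68  0.43  0.43  2.06 -1.16  0.91  0.61] F [ 0.5  0.1 -2.1] gap 0.713 g 65.3
[ 0.34   0.016 -0.498] [-0.001  0.001  0.   ] tcp [501. 308. 240.]
[-0.61   0.083 -0.506] [-0.03  -0.333  0.07 ] tcp [516. 214. 242.]
[-0.855  0.198 -0.023] [ 0.014 -0.332  0.112] tcp [533. 110. 231.]
[-0.687  0.354  0.495] [ 0.066 -0.333  0.087] tcp [550.   4. 207.]
[0.308 0.149 0.553] [0. 0. 0.] tcp [554. -30. 137.]
top 0.71 ((553.5426025390625, -36.08055114746094), (200.60479736328125, 120.66315460205078), 66.27659606933594)
brush [array([769., 157., 100.])]
scene 0.79 ((556.5899047851562, -32.3558349609375), (208.44140625, 129.91136169433594), 66.93417358398438)
brush [array([775., 181., 100.])]
```

```bash
python3 -m creep '{"linear":[[0.11,0,-0.17],[0.23,0.01,-0.33],[0.34,0.016,-0.5]],"rot":[[0,0,0],[0,0,0],[0,0,0]],"fingers":[1,1,1]}' |grep ft
python3 -m creep '{"linear":[[-0.12,0.02,-0.1],[-0.24,0.03,-0.2],[-0.37,0.05,-0.3],[-0.49,0.07,-0.4],[-0.61,0.083,-0.5]],"rot":[[-0.006,-0.067,0.014],[-0.012,-0.133,0.028],[-0.018,-0.2,0.042],[-0.024,-0.267,0.056],[-0.03,-0.333,0.07]],"fingers":[1,1,1,1,1]}' |grep ft
python3 -m creep '{"linear":[[-0.17,0.04,0],[-0.34,0.08,-0.01],[-0.51,0.12,-0.01],[-0.68,0.16,-0.02],[-0.85,0.2,-0.02]],"rot":[[0.003,-0.067,0.022],[0.006,-0.133,0.045],[0.008,-0.2,0.067],[0.011,-0.267,0.09],[0.014,-0.332,0.112]],"fingers":[1,1,1,1,1]}' |grep ft
python3 - <<'E'
from h import *
st(); O=np.array([-13.3,0,-4.4])
chain([([548,0,220],-23.7,-52),([553,-35,150],-23.7,-52)],O)
E
```

```text
ft_force: [0.3, 0.3, -2.1]
ft_force: [0.6, 0.8, -2.6]
ft_force: [0.5, 0.3, -2.8]
t 22.28 p [533.6 111.5 230.6] q [-1.1   0.51  0.84  1.79 -0.04  1.2  -0.51] F [ 0.5  0.3 -2.8] gap 0.713 g 66.1
[-0.697  0.347  0.499] [ 0.067 -0.33   0.086] tcp [550.   4. 207.]
[0.306 0.155 0.556] [0. 0. 0.] tcp [555. -31. 137.]
```

```bash
python3 -m creep '{"linear":[[-0.14,0.07,0.1],[-0.28,0.14,0.2],[-0.42,0.21,0.3],[-0.56,0.28,0.4],[-0.7,0.347,0.5]],"rot":[[0.013,-0.066,0.017],[0.027,-0.132,0.034],[0.04,-0.198,0.052],[0.054,-0.264,0.069],[0.067,-0.33,0.086]],"fingers":[1,1,1,1,1]}' |grep ft
python3 -m creep '{"linear":[[0.06,0.03,0.11],[0.12,0.06,0.22],[0.18,0.09,0.33],[0.24,0.12,0.44],[0.3,0.15,0.55]],"rot":[[0,0,0],[0,0,0],[0,0,0],[0,0,0],[0,0,0]],"fingers":[1,1,1,1,1]}' |grep ft
cat > lay.py <<'E'
from h import *
O=np.array([-13.3,0,-4.4]); B=np.array([553.,-35,0]); a=np.deg2rad(66.3); c,s=np.cos(a),np.sin(a)
st(); p,Rc=cur(); print('tile centre by arm',(p+Rc.apply(O)).round(1)); M=Rc.as_matrix(); print('yaw',np.rad2deg(np.arctan2(M[1,1],M[0,1])).round(2),'lean',-np.rad2deg(np.arccos(-M[2,2])).round(2),'y tilt',np.rad2deg(M[2,1]).round(2))
chain([([553,-35,100],-23.7,-52),([553,-35,58],-23.7,-52),([553,-35,53],-23.7,-52)],O)
for cn in('scene','top'):
    f=cam(cn); P=cloud(f)
    for n in('tile','tile_back'):
        for r in env.silhouettes(cn,n)[:3]:
            m=cv2.erode(r['mask'].astype(np.uint8),np.ones((3,3))).astype(bool)&(f['depth']>0); Q=P[m]; Q=Q[Q[:,2]>30] if len(Q) else Q
            if len(Q)<20: continue
            d=Q[:,:2]-B[:2]; L=np.c_[d@[c,s],d@[-s,c]]
            if abs(np.median(L,0)).max()>70: continue
            k=np.linalg.lstsq(np.c_[L,np.ones(len(L))],Q[:,2],rcond=None)[0]
            print(cn,n,round(r['p'],2),len(Q),'z at centre',k[2].round(1),'tilt deg long,cross',np.rad2deg(k[:2]).round(2),'long',np.percentile(L[:,0],[1,99]).round(),'cross',np.percentile(L[:,1],[1,99]).round())
E
python3 lay.py
```

```text
ft_force: [0.9, -0.4, -2.2]
ft_force: [-0.4, 0.5, -2.2]
t 23.12 p [554.1 -30.  135.2] q [-0.93  0.95  0.85  1.7   0.08  1.28 -0.59] F [-0.4  0.5 -2.2] gap 0.711 g 66.2
tile centre by arm [552.2 -34.4 148.3]
yaw -23.69 lean -51.7 y tilt -0.2
[0.315 0.01  0.252] [-0.001 -0.003  0.002] tcp [555. -31.  87.]
[0.276 0.    0.215] [0. 0. 0.] tcp [555. -31.  45.]
[0.033 0.    0.026] [0. 0. 0.] tcp [555. -31.  40.]
scene tile 0.73 116 z at centre 151.0 tilt deg long,cross [ 0.56 -0.11] long [-60.   0.] cross [-27.  24.]
scene tile_back 0.5 97 z at centre 150.7 tilt deg long,cross [ 0.08 -1.47] long [-56.  -5.] cross [-22.  21.]
top tile 0.81 537 z at centre 153.2 tilt deg long,cross [-0.06  0.37] long [-64.  51.] cross [-25.  27.]
top tile_back 0.82 445 z at centre 153.4 tilt deg long,cross [-0.24  1.2 ] long [-60.  54.] cross [-22.  20.]
```

The tile is level, with its centre at 148.3 by arm and its top face at 153.3 in the images. I'll lower it.

```bash
python3 -m creep '{"linear":[[0.08,0.003,0.06],[0.16,0.006,0.13],[0.24,0.01,0.19],[0.315,0.01,0.25]],"rot":[[-0.001,-0.003,0.002],[-0.001,-0.003,0.002],[-0.001,-0.003,0.002],[-0.001,-0.003,0.002]],"fingers":[1,1,1,1]}' |grep ft
python3 -m creep '{"linear":[[0.07,0,0.055],[0.14,0,0.11],[0.2,0,0.155],[0.22,0,0.171],[0.22,0,0.171]],"rot":[[0,0,0],[0,0,0],[0,0,0],[0,0,0],[0,0,0]],"fingers":[1,1,1,1,1]}' |grep ft
python3 lay.py
```

```text
ft_force: [-0.6, 0.7, -2.8]
ft_force: [0.5, 0.2, -1.7]
t 24.17 p [555.7 -30.6  55.3] q [-0.9   1.06  0.79  1.69  0.03  1.18 -0.64] F [ 0.5  0.2 -1.7] gap 0.716 g 66.3
tile centre by arm [553.7 -34.9  68.5]
yaw -23.73 lean -51.99 y tilt 0.09
[-0.209 -0.005 -0.159] [ 0.    -0.    -0.001] tcp [555. -31.  87.]
[0.276 0.    0.215] [0. 0. 0.] tcp [555. -31.  45.]
[0.033 0.    0.026] [0. 0. 0.] tcp [555. -31.  40.]
scene tile 0.5 138 z at centre 71.7 tilt deg long,cross [1.3  0.32] long [-65.   1.] cross [-28.  23.]
scene tile_back 0.57 103 z at centre 71.8 tilt deg long,cross [1.29 1.65] long [-59.   3.] cross [-24.  19.]
top tile 0.91 462 z at centre 74.0 tilt deg long,cross [0.08 0.4 ] long [-64.  51.] cross [-27.  23.]
top tile_back 0.6 369 z at centre 74.0 tilt deg long,cross [0.27 1.  ] long [-59.  51.] cross [-22.  19.]
```

```bash
python3 -m creep '{"linear":[[0.025,-0.005,0.02],[0.05,-0.005,0.04],[0.072,-0.005,0.056],[0.072,-0.005,0.056]],"rot":[[0,0,0],[0,0,0],[0,0,0],[0,0,0]],"fingers":[1,1,1,1]}' |grep -E "ft|pos"
python3 -m creep '{"linear":[[0.007,0,0.005],[0.014,0,0.01],[0.02,0,0.015],[0.02,0,0.015]],"rot":[[0,0,0],[0,0,0],[0,0,0],[0,0,0]],"fingers":[1,1,1,1]}' |grep -E "ft|pos"
python3 -m creep '{"linear":[[0.004,0,0.003],[0.008,0,0.006],[0.008,0,0.006]],"rot":[[0,0,0],[0,0,0],[0,0,0]],"fingers":[1,1,1]}' |grep -E "ft|pos"
python3 lay.py
```

```text
eef_pos: [555.1, -30.1, 44.3]
ft_force: [-0.2, -0.5, -2.2]
eef_pos: [555.5, -30.2, 42.1]
ft_force: [-0.6, 0.2, -3.2]
eef_pos: [555.6, -30.2, 41.1]
ft_force: [0.2, 0.2, -2.0]
t 25.38 p [555.6 -30.2  41.1] q [-0.89  1.08  0.78  1.69  0.02  1.17 -0.65] F [ 0.2  0.2 -2. ] gap 0.711 g 66.2
tile centre by arm [553.7 -34.5  54.2]
yaw -23.72 lean -51.93 y tilt 0.16
[-0.304 -0.003 -0.23 ] [ 0.001 -0.001 -0.002] tcp [555. -31.  87.]
[0.276 0.    0.215] [0. 0. 0.] tcp [555. -31.  45.]
[0.033 0.    0.026] [0. 0. 0.] tcp [555. -31.  40.]
scene tile 0.49 155 z at centre 57.2 tilt deg long,cross [ 1.18 -0.05] long [-60.   9.] cross [-30.  24.]
scene tile_back 0.62 118 z at centre 57.4 tilt deg long,cross [ 1.37 -0.85] long [-61.   6.] cross [-26.  20.]
top tile 0.65 496 z at centre 58.3 tilt deg long,cross [ 0.16 -0.08] long [-66.  53.] cross [-27.  27.]
top tile_back 0.68 394 z at centre 58.4 tilt deg long,cross [-0.13  0.02] long [-59.  55.] cross [-23.  20.]
```

```bash
python3 -m creep '{"linear":[[0.004,0,0.003],[0.008,0,0.006],[0.008,0,0.006]],"rot":[[0,0,0],[0,0,0],[0,0,0]],"fingers":[1,1,1]}' |grep -E "ft|pos"
python3 -m creep '{"linear":[[0.003,0,0.002],[0.005,0,0.004],[0.005,0,0.004]],"rot":[[0,0,0],[0,0,0],[0,0,0]],"fingers":[1,1,1]}' |grep -E "ft|pos"
```

```text
eef_pos: [555.6, -30.2, 40.9]
ft_force: [-1.2, 1.7, 5.6]
eef_pos: [555.6, -30.3, 40.8]
ft_force: [-2.4, 4.0, 10.0]
```

```bash
python3 -m creep '{"linear":[[-0.004,0,-0.003],[-0.006,0,-0.005],[-0.006,0,-0.005]],"rot":[[0,0,0],[0,0,0],[0,0,0]],"fingers":[1,1,1]}' |grep -E "ft|pos"
```

```text
eef_pos: [555.6, -30.3, 40.8]
ft_force: [-0.5, 3.1, 6.4]
```

```bash
python3 -m creep '{"linear":[[0,0,0],[0,0,0],[0,0,0],[0,0,0],[0,0,0]],"rot":[[0,0,0],[0,0,0],[0,0,0],[0,0,0],[0,0,0]],"fingers":[-0.5,-0.6,-0.8,-1,-1]}' | grep -E "pos|ft|gap|gra"
python3 -m creep '{"linear":[[0,0,-0.05],[0,0,-0.15],[0,0,-0.4],[0,0,-0.7],[0,0,-1]],"rot":[[0,0,0],[0,0,0],[0,0,0],[0,0,0],[0,0,0]],"fingers":[-1,-1,-1,-1,-1]}' 
python3 lay.py | tail -4
python3 - <<'E'
from h import *
f=cam('wrist'); cv2.imwrite('pics/w7.png',f['image'])
for cn in('top','scene'):
    f=cam(cn); P=cloud(f)
    for n in('tile','tile_back'):
        for r in env.silhouettes(cn,n)[:2]:
            m=r['mask']&(P[...,2]>45)&(P[...,2]<70)
            if m.sum()<100: continue
            cs=max(cv2.findContours(m.astype(np.uint8),0,2)[0],key=cv2.contourArea).reshape(-1,2)
            W=np.array([ray(f,u,57)[:2] for u in cs],np.float32); print(cn,n,round(r['p'],2),[np.round(x,1) for x in cv2.minAreaRect(W)])
E
```

```text
eef_pos: [555.6, -30.3, 39.9]
ft_force: [-0.5, -0.3, 0.2]
finger_gap: 1.001
grasp_force: 0.0
t: 27.27
eef_pos: [593.7, 57.9, 115.6]
tool_rot: [0.24, 0.753, 0.491, -0.366]
ft_force: [0.9, 0.2, -0.1]
finger_gap: 0.999
grasp_force: 0.0
scene tile 0.55 218 z at centre 56.9 tilt deg long,cross [0.87 0.19] long [-60.  33.] cross [-28.  22.]
scene tile_back 0.7 181 z at centre 56.9 tilt deg long,cross [ 0.97 -0.1 ] long [-55.  34.] cross [-24.  19.]
top tile 0.9 514 z at centre 58.1 tilt deg long,cross [-0.13  0.89] long [-65.  64.] cross [-27.  23.]
top tile_back 0.81 383 z at centre 58.2 tilt deg long,cross [-0.4   0.33] long [-58.  59.] cross [-22.  21.]
top tile 0.68 [array([554.2, -35.2]), array([139.4,  62.1]), np.float64(66.7)]
top tile_back 0.86 [array([554. , -35.8]), array([130.7,  54.2]), np.float64(67.4)]
scene tile 0.74 [array([549.9, -48.8]), array([89.2, 55.5]), np.float64(65.1)]
scene tile_back 0.64 [array([549.6, -48.7]), array([95.4, 50.2]), np.float64(68.2)]
```

Within about 1 mm and 1° of the board. I'll back away up and take a final look.

```bash
python3 -m creep '{"linear":[[-0.2,0,-0.15],[-0.4,0,-0.3],[-0.6,0,-0.45],[-0.8,0,-0.6],[-0.8,0,-0.6]],"rot":[[0,0,0],[0,0,0],[0,0,0],[0,0,0],[0,0,0]],"fingers":[-1,-1,-1,-1,-1]}'
python3 - <<'E'
from h import *
f=cam('top'); print('lens',[ray(f,x['uv'],212).round() for x in env.mark_of('top','lamp_lens')[:1]]); t=f['image'].copy()
g=cam('scene'); im=np.vstack([cv2.resize(g['image'][140:320,180:460],(780,380)),cv2.resize(t[130:270,200:500],(780,220))])[:600]; cv2.imwrite('pics/fin.png',im)
E
python3 lay.py|tail -4
```

```text
t: 28.33
eef_pos: [594.2, 53.1, 240.0]
tool_rot: [0.242, 0.755, 0.49, -0.363]
ft_force: [0.6, -0.5, 0.1]
finger_gap: 0.999
grasp_force: 0.0
lens [array([ 866., -240.,  212.])]
scene tile 0.56 308 z at centre 56.4 tilt deg long,cross [-0.08 -1.08] long [-43.  71.] cross [-30.  25.]
scene tile_back 0.75 220 z at centre 56.4 tilt deg long,cross [ 0.4  -2.29] long [-43.  62.] cross [-24.  18.]
top tile 0.88 492 z at centre 57.8 tilt deg long,cross [ 0.04 -0.03] long [-59.  62.] cross [-27.  25.]
top tile_back 0.59 447 z at centre 57.9 tilt deg long,cross [0.03 0.03] long [-60.  60.] cross [-26.  21.]
```

View pics/fin.png

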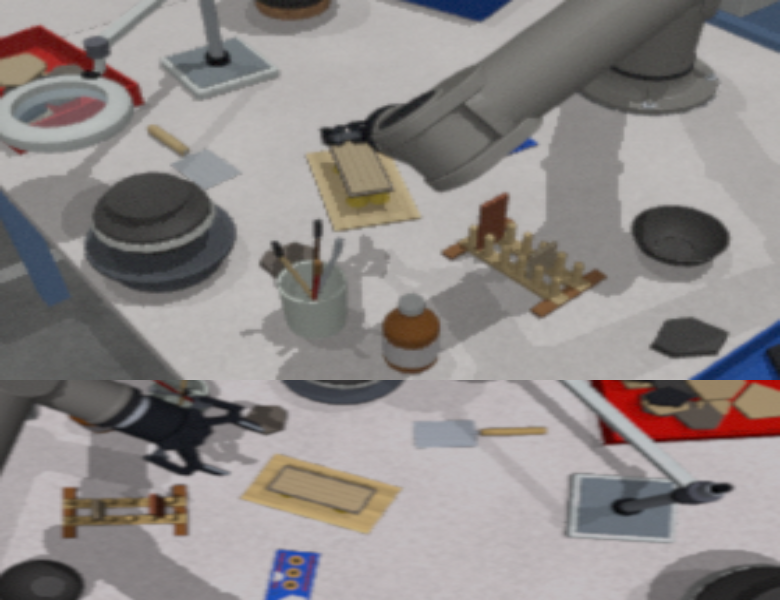

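The final view shows the tile face down on its cones, buff grooved back up at (320,490), in line with the board. The lamp is swung clear at (60,110), the samples and everything else are in place, and the gripper touches nothing. I'm handing in.

```bash
python3 -c "
from plant import env
print(env.sign_off())"
```

```text
the job is handed in; nothing more can be done
None
```

I swung the lamp to about 1 rad, clear of the board, turned the tile over via rack place 56, laid it face down on its four cones (top camera: within about 1 mm and 1° of the board), and handed the job in at about 28 s of the 72 s allowed.

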